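# Latch the red instrument case

## Robot

A 6-joint arm with a two-finger parallel gripper is mounted at the origin on the work surface. World frame = base frame: x ahead of the robot, y to its left, z up, the work surface at z = 0. Lengths are in m, angles in degrees, forces in N, time in s.
With the tool pointing down it reaches from about 0.35 to 0.975 m from the base axis. Payload 7.1 kg.
Tool frame: the origin (TCP) lies at the very end of the fingers, on their centre line; the grasp point (between the pads) lies env.grip_point_offset behind it (env.grip_point_offset is the distance from the TCP to the grasp point, in m); z points along the fingers, y is the line along which they close (so a half turn about z gives the same grasp; the last joint's range is limited). The gripper opens to 88 mm and grips with 3 to 60 N. Pads are 20 mm wide; open, the fingers measure 115 mm over their backs; the gripper's body (75 mm by 178 mm) begins 61 mm behind the grasp point.
Start: joints at [-73.396, 24.242, 93.386, -0, 62.372, -1.089], TCP at [0.19, -0.595, 0.223] pointing down, gripper open.
Joint ranges: [-172.04, 172.04], [-51.8, 120.97], [4.93, 147.93], [-75.15, 255.16], [6.16, 154.13], [-145.62, 145.62]. Speed limits (degrees/s): [136.94, 136.94, 172.46, 180, 180, 180].

## Interface

Orientations are given as a 3x3 rotation matrix whose columns are the frame's x, y, z axes.
In Python, from workcell import env gives the robot as it stands. Calls block until the motion is done:
- env.move_ptp(position, orientation): joint-space move of the TCP to a pose.
- env.move_straight(position, velocity=0.15, frame=None): straight line of the TCP; frame=None keeps the orientation; velocity is the mean speed in m/s.
- env.goto_joints(angles): joint-space move.
- env.open_gripper() and env.grasp(newtons=None): open the fingers fully, or close them until they stop; newtons is the grip in N (None keeps the last).
- env.wait(seconds).
- env.solve_ik(position, orientation): joint angles nearest the present ones, or None.
- env.get_state(): the state.
- env.read_camera(name): name is "scene" or "top"; returns a dict with "img" (400x640x3 uint8, red, green, blue), "range_z" (400x640 float32, m along the optical axis (not along the pixel's ray), 0 where there is no reading), "fx", "fy", "cx", "cy" (pixels), "position" and "orientation" of the camera in the world. Camera axes: x right, y down, z forward; pixel columns grow to the right and rows downward; lengths in m; the calibration is good to about 2 mm. A picture is of the moment at which its call begins.
A pose or a line that the arm cannot do raises env.MotionError and nothing moves.
- env.finish_job(): hands the job in; it is judged then, once.
The state is a dict: "time_s": time; "q": joint angles; "joint_vel": joint speeds; "effort": joint torques, N m; "tcp_pos": TCP position; "orientation": TCP orientation; "contact_force": force on the tool from outside, world axes, zero at the start; "moment": the same for the moment, N m; "gripper_width": finger opening in m; "gripper_force": force on a finger pad.
Only numpy, scipy, OpenCV 4.12 (cv2) and the standard library are available. Lean on these libraries where they do the work, as an engineer would, in place of code of your own. Each camera call takes 0.05 s, during which the arm holds its last target. There are 200 camera calls.

## Task

In the physics collection two small instrument cases stand side by side with their draw latches undone. Fasten the red one: swing its wire loop over so that its bar drops behind the keeper, then press the lever down over centre until it lies fully flat and stays there by itself. The teal case still has to be packed, so leave its latch as it is, and do not knock over or shift the brass weight and the amber jar.

Things in the scene. Friction and masses are not known exactly. Their poses are not given: they have to be found in the camera images.
- red_case: The case to fasten, fixed: upright box 192 mm long (x) by 220 wide (y), top level 120 mm above the table; grey body half, red cover half. Origin on the table under the lever's hinge; x points across the seam to the keeper, z up. The top reaches from 100 mm in -x to 92 mm in +x. The cover is drawn up to 6 mm in -x against a foam seal (6 N per mm).
- red_lever (a joint): Lever angle: 0 = flat, shut, pointing in the case's -x; 1.57 = straight up; stop 1.9; starts 1.35 to 1.65. Hinge along y, over the case's origin, 16 mm above its top. Steel strip 22 mm wide, 6 thick, 74 long from the hinge; red grip, 30 wide, 8 thick, on the last 30 mm. Friction 0.08 N m holds it where left; pushed on its keeper side it goes down. Once hooked, a few N shut it and it stays.
- red_bar (a point): Middle of the loop's bar: 8 mm rod, 48 long, along y. Two 5 mm side wires, 40 apart, run 80 mm to a pin on the lever's centre line 22 mm from its hinge; the loop swings freely there. At the start it leans back, 15 degrees past the lever's line, bar 108 to 117 mm above the case top, about 25 mm beyond the lever's end. Pushed to +x past vertical it falls behind the keeper if the lever is up.
- red_keeper (a point): Where the bar's middle sits when hooked: just behind (+x of) the keeper, 6 mm above the case top, 62 mm from the lever's hinge in +x at the start, about 58 mm once drawn shut. The keeper is an aluminium hook on the red cover, 24 mm wide, 19 mm high; its lip points +x, over the near edge of the seated bar. Axes as the case's.
- teal_bar (a point): Middle of the loop bar of the other case, alike but with a teal cover and teal lever grip. Bystander: its latch must stay as it is.
- weight: Brass laboratory weight with a knob, 48 mm across, 60 mm high, standing on the table beyond the cases; origin at the centre of its underside, z up. Bystander.
- jar: Amber glass jar with a black cap, 60 mm across, 85 mm high, standing on the table beyond the cases, to the left; origin at the centre of its underside, z up. Bystander.

How it is judged (in metres and radians):
On the way:
1. the red loop's bar lies down behind the keeper while the lever is still up (distance between red_bar and red_keeper below 0.022 m and z of red_bar in the frame of red_keeper below 0.008 m and value of joint red_lever above 0.5 rad), for 0.1 s.
At the end, for the whole second after the job is handed in: The red lever lies flat (within 0.15 rad) by itself with the loop's bar hooked behind the keeper (within 10 mm of its seat, not more than 8 mm above it); the teal loop's bar is within 40 mm of where it began, and the weight and the jar stand upright within 30 mm of where they began (value of joint red_lever below 0.15 rad and distance between red_bar and red_keeper below 0.01 m and z of red_bar in the frame of red_keeper below 0.008 m and distance of teal_bar from where it was at the start of the episode below 0.04 m and distance of each of weight, jar from where it was at the start of the episode below 0.03 m and angle between each of weight, jar's own z axis and vertical below 0.3 rad); the robot touches nothing.
It fails at once if the teal case's latch is disturbed (its loop's bar moves more than 40 mm) (distance of teal_bar from where it was at the start of the episode above 0.04 m).
It fails at once if the weight or the jar is knocked over or shifted more than 30 mm (distance of any of weight, jar from where it was at the start of the episode above 0.03 m or angle between any of weight, jar's own z axis and vertical above 0.5 rad).
It also fails if it takes over 38 s, if anything falls off the work surface, if the arm or the gripper's body presses on something with over 40 N, if the wrist force passes 120 N, or if a joint passes its speed limit or range.

## Working session

There is one attempt and no reset: what is moved stays moved. The work goes in short steps, each a Python script; the robot and the scene stay as the last script left them, time stands still between calls to the robot, and variables do not carry over. Pictures are saved under pics/ and viewed, at most 10 in all, crops included, and the job is handed in when it is done.

```bash
mkdir -p pics
cat > h.py <<'E'
import numpy as np, cv2
from workcell import env
def pts(c):
    z=c["range_z"]; v,u=np.mgrid[:z.shape[0],:z.shape[1]]
    P=np.dstack([(u-c["cx"])/c["fx"]*z,(v-c["cy"])/c["fy"]*z,z])
    return P@np.array(c["orientation"]).T+np.array(c["position"])
def save(n,img,s=1): cv2.imwrite(n,cv2.resize(img[...,::-1],None,fx=s,fy=s,interpolation=cv2.INTER_CUBIC))
E
python3 - <<'E'
from h import *
for n in("top","scene"):
    c=env.read_camera(n); save(f"pics/{n}0.png",c["img"]); np.save(n+"0.npy",pts(c)); np.save(n+"i.npy",c["img"]); print(n,c["position"],c["orientation"],c["fx"])
print(env.grip_point_offset)
E
```

```text
top [ 0.46642392 -0.00309994  1.16271953] [[ 0.02490632 -0.98694025  0.15914965]
 [-0.99961141 -0.02259321  0.01632734]
 [-0.01251841 -0.15949446 -0.98711945]] 437.3890541553655
scene [0.92415122 0.52984872 0.84230421] [[-0.88101237  0.37111068 -0.2934179 ]
 [ 0.47308081  0.68658604 -0.55208165]
 [-0.00342676 -0.62520114 -0.78045614]] 454.9068996893405
0.0187
```

View pics/top0.png

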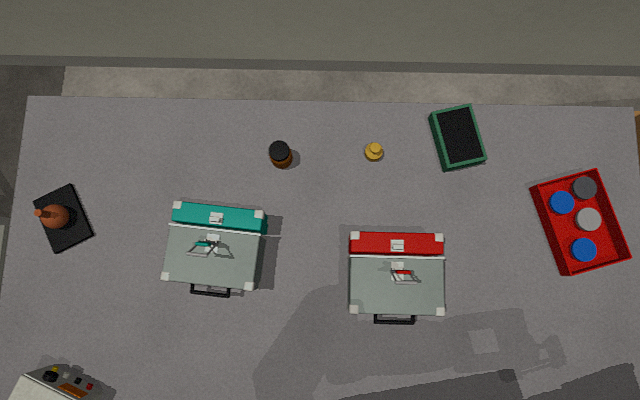

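View pics/scene0.png

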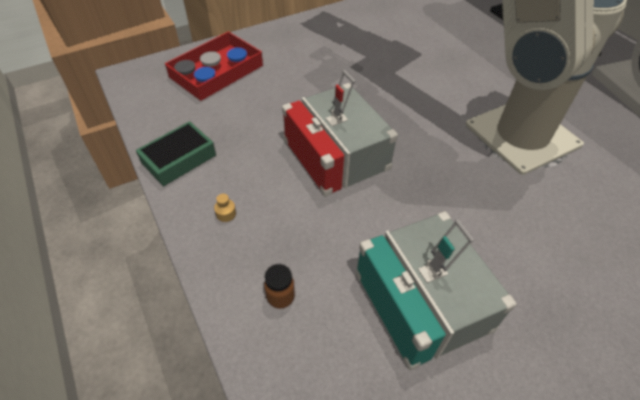

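The top view shows the red case at cols 348–445, rows 232–316, with its keeper at about (397,244) and its lever and loop at about (403,275). The teal case is to the left, and the jar (281,153) and weight (374,151) lie beyond. Next I'll fit the red case's top rectangle and enlarge the latch.

Run:
```python
from h import *
P=np.load("top0.npy"); I=np.load("topi.npy")
m=np.zeros(P.shape[:2],bool); m[215:330,330:465]=1
t=m&(abs(P[...,2]-.12)<.006)
r=cv2.minAreaRect(P[t][:,:2].astype(np.float32)*1000); print("top",r,P[t][:,2].mean(),cv2.boxPoints(r))
h=m&(P[...,2]>.132)
for v,u in np.argwhere(h)[::4]: print((u,v),P[v,u].round(3),I[v,u],end='; ')
S=np.load("scene0.npy"); J=np.load("scenei.npy")
m=np.zeros(S.shape[:2],bool); m[55:200,270:400]=1
t=m&(abs(S[...,2]-.12)<.006)
r=cv2.minAreaRect(S[t][:,:2].astype(np.float32)*1000); print("\nscene",r,cv2.boxPoints(r))
h=m&(S[...,2]>.14)
for v,u in np.argwhere(h)[::5]: print((u,v),S[v,u].round(3),end='; ')
save("pics/c1.png",np.hstack([I[225:325,345:450],J[60:160,280:385]]),3.8)
```

```text
top ((475.969970703125, -172.03887939453125), (224.69981384277344, 193.18714904785156), 89.87315368652344) 0.12028279921434465 [[ 379.12793  -284.17465 ]
 [ 572.3146   -284.60236 ]
 [ 572.812     -59.903107]
 [ 379.62537   -59.475403]]
(np.int64(355), np.int64(216)) [ 0.466 -0.003  1.163] [122 116 114]; (np.int64(367), np.int64(232)) [ 0.466 -0.003  1.163] [152   9  10]; (np.int64(452), np.int64(239)) [ 0.466 -0.003  1.163] [119 118 115]; (np.int64(395), np.int64(245)) [ 0.54  -0.165  0.141] [180 179 171]; (np.int64(399), np.int64(245)) [ 0.54  -0.175  0.139] [180 183 175]; (np.int64(393), np.int64(246)) [ 0.537 -0.161  0.139] [160 164 161]; (np.int64(397), np.int64(246)) [ 0.537 -0.17   0.14 ] [179 183 172]; (np.int64(401), np.int64(246)) [ 0.538 -0.179  0.141] [182 184 172]; (np.int64(394), np.int64(247)) [ 0.535 -0.163  0.14 ] [185 193 186]; (np.int64(398), np.int64(247)) [ 0.535 -0.172  0.142] [182 187 179]; (np.int64(402), np.int64(247)) [ 0.535 -0.182  0.14 ] [184 194 184]; (np.int64(394), np.int64(248)) [ 0.533 -0.163  0.14 ] [179 184 183]; (np.int64(398), np.int64(248)) [ 0.5
[... 9145 characters left out ...]
  0.148]; (np.int64(337), np.int64(113)) [ 0.481 -0.168  0.144]; (np.int64(339), np.int64(114)) [ 0.479 -0.163  0.144]; (np.int64(340), np.int64(116)) [ 0.479 -0.158  0.142]; (np.int64(317), np.int64(120)) [ 0.532 -0.172  0.141]; (np.int64(317), np.int64(121)) [ 0.533 -0.169  0.14 ]; (np.int64(283), np.int64(127)) [0.924 0.53  0.842]; (np.int64(289), np.int64(134)) [0.924 0.53  0.842]; (np.int64(381), np.int64(143)) [0.924 0.53  0.842]; (np.int64(283), np.int64(154)) [0.924 0.53  0.842]; (np.int64(366), np.int64(165)) [0.924 0.53  0.842]; (np.int64(347), np.int64(175)) [0.924 0.53  0.842]; (np.int64(348), np.int64(182)) [0.924 0.53  0.842]; (np.int64(289), np.int64(192)) [0.924 0.53  0.842];
```

View pics/c1.png

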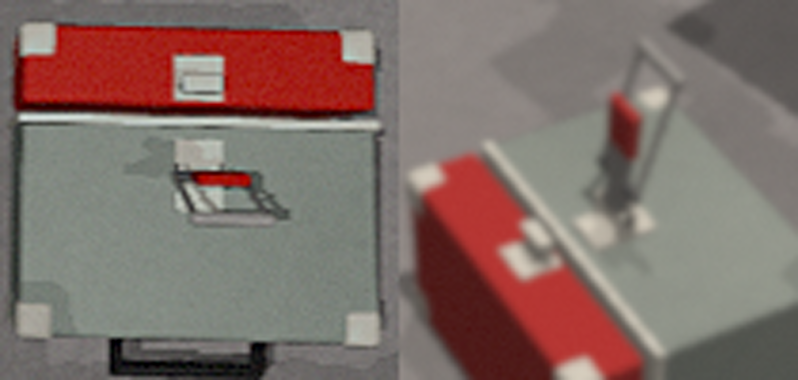

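Red case is axis-aligned: size 193×225 mm and top at 0.120 m both check. The hinge is at about (0.478, -0.172, 0.136), the bar at (0.4555, -0.172, 0.236), and the lever is upright with its tip at 0.210. I'll push the bar over with closed fingers at 0.222 m, above the lever tip.

```bash
cat >> h.py <<'E'
def R(s): return np.array([[0,s,0],[s,0,0],[0,0,-1.]])
H=np.array([.478,-.172,.136])
E
python3 - <<'E'
from h import *
for s in(1,-1): print(s,env.solve_ik([.42,-.172,.3],R(s)))
q={s:env.solve_ik([.42,-.172,.3],R(s)) for s in(1,-1)}
s=min((k for k in q if q[k] is not None),key=lambda k:abs(q[k][5])); print("use",s)
env.grasp(10)
p=np.array(env.get_state()["tcp_pos"]); env.move_straight([p[0],p[1],.33],.2)
env.move_ptp([.415,-.172,.32],R(s))
env.move_straight([.415,-.172,.222],.15)
env.move_straight([.492,-.172,.222],.08)
print(env.get_state()["contact_force"])
env.move_straight([.492,-.172,.30],.15)
st=env.get_state(); print(st["time_s"],st["gripper_width"],st["tcp_pos"])
c=env.read_camera("scene"); S=pts(c); save("pics/s1.png",c["img"][50:200,250:410],4)
np.save("s1.npy",S)
m=np.zeros(S.shape[:2],bool); m[55:200,270:400]=1
for v,u in np.argwhere(m&(S[...,2]>.14)&(S[...,2]<.24))[::6]: print((int(u),int(v)),S[v,u].round(3),end='; ')
E
```

```text
1 [-2.37727269e+01  4.06606483e+00  1.09435745e+02 -2.54444375e-14
  6.64981899e+01 -2.37727269e+01]
-1 None
use 1
[-0.56891651  0.18620432  0.4302592 ]
6.4583 0.00020655813405923596 [ 0.49144123 -0.17187213  0.29944438]
(336, 84) [ 0.475 -0.188  0.211]; (339, 85) [ 0.471 -0.182  0.21 ]; (336, 87) [ 0.478 -0.182  0.207]; (335, 88) [ 0.478 -0.187  0.201]; (341, 88) [ 0.475 -0.167  0.213]; (339, 89) [ 0.479 -0.169  0.211]; (337, 90) [ 0.478 -0.177  0.202]; (343, 90) [ 0.475 -0.159  0.214]; (340, 91) [ 0.478 -0.165  0.208]; (336, 92) [ 0.478 -0.182  0.194]; (342, 92) [ 0.476 -0.16   0.208]; (339, 93) [ 0.479 -0.168  0.201]; (336, 94) [ 0.479 -0.18   0.19 ]; (342, 94) [ 0.476 -0.159  0.203]; (339, 95) [ 0.479 -0.167  0.196]; (337, 96) [ 0.478 -0.176  0.187]; (343, 96) [ 0.474 -0.158  0.198]; (341, 97) [ 0.478 -0.16   0.195]; (338, 98) [ 0.479 -0.171  0.185]; (335, 99) [ 0.479 -0.183  0.173]; (341, 99) [ 0.479 -0.158  0.191]; (337, 100) [ 0.479 -0.175  0.176]; (343, 100) [ 0.472 -0.16   0.184]; (337, 101) [ 0.479 -0.174  0.174]; (331, 102) [ 0.483 -0.194  0.158]; (337, 102) [ 0.478 -0.175
[... 359 characters left out ...]
 (339, 108) [ 0.479 -0.165  0.16 ]; (325, 109) [ 0.502 -0.189  0.149]; (338, 109) [ 0.48  -0.167  0.156]; (323, 110) [ 0.505 -0.193  0.144]; (338, 110) [ 0.479 -0.168  0.152]; (321, 111) [ 0.511 -0.191  0.144]; (339, 111) [ 0.48  -0.162  0.154]; (319, 112) [ 0.514 -0.194  0.141]; (338, 112) [ 0.48  -0.165  0.148]; (318, 113) [ 0.518 -0.192  0.141]; (340, 113) [ 0.484 -0.15   0.158]; (338, 114) [ 0.488 -0.152  0.156]; (339, 115) [ 0.486 -0.151  0.152]; (339, 116) [ 0.48  -0.159  0.141]; (336, 117) [ 0.494 -0.151  0.15 ]; (316, 119) [ 0.532 -0.176  0.141]; (318, 120) [ 0.53  -0.17   0.142]; (315, 121) [ 0.538 -0.171  0.141]; (316, 122) [ 0.537 -0.167  0.14 ]; (316, 123) [ 0.539 -0.164  0.141];
```

View pics/s1.png

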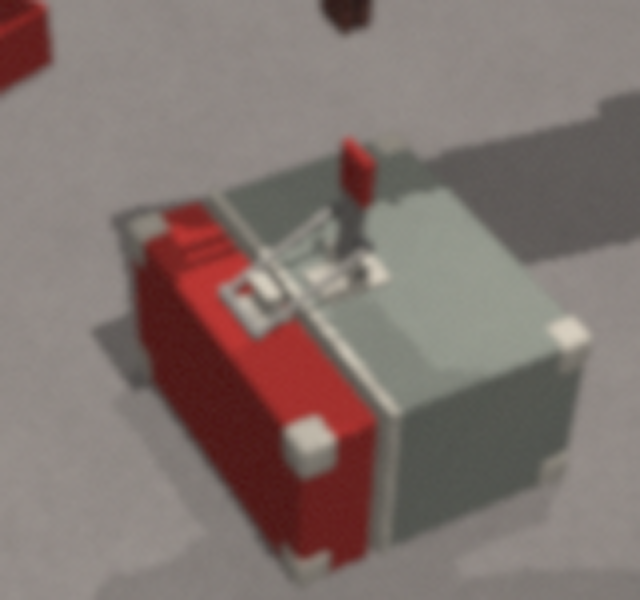

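The loop now lies around the keeper, with its bar at about crop (250,315), and the lever is still upright with its grip at (358,170). Next I'll press the lever down along its arc.

Run:
```python
from h import *
def C(t,s=.060): return H+[-s*np.cos(t)+.004*np.sin(t)+.0135,0,s*np.sin(t)+.004*np.cos(t)]
a=C(1.57)
env.move_straight([.525,-.172,.30],.2); env.move_straight([.525,-.172,a[2]],.15)
env.move_straight(a,.1)
for t in list(np.linspace(1.57,0,11)[1:])+[-.04]:
    env.move_straight(C(t),.06); st=env.get_state(); print(round(t,2),np.round(st["contact_force"],1))
p=C(0); env.move_straight([p[0],p[1],.28],.15); print(env.get_state()["time_s"])
c=env.read_camera("scene"); S=pts(c); save("pics/s2.png",c["img"][50:200,250:410],4)
P=pts(env.read_camera("top")); m=np.zeros(S.shape[:2],bool); m[80:160,290:380]=1
q=S[m&(S[...,2]>.13)&(S[...,2]<.2)]; print(len(q),q[::12].round(3).tolist())
```

```text
1.41 [ 0.3 -0.5  0.1]
1.26 [-0.   0.8 -0.1]
1.1 [-0.1  0.5  0.4]
0.94 [0.3 0.1 0.3]
0.78 [0.5 0.3 0.2]
0.63 [-0.2  0.7 -0.1]
0.47 [-0.3 -0.6  0.2]
0.31 [-0.4 -0.2  0.2]
0.16 [ 0.  -0.6  0.6]
0.0 [ 0.5 -0.4  5.3]
-0.04 [-6.8  2.3 29.1]
12.5417
459 [[0.406, -0.186, 0.141], [0.41, -0.18, 0.14], [0.415, -0.173, 0.144], [0.419, -0.175, 0.141], [0.43, -0.183, 0.137], [0.409, -0.164, 0.142], [0.435, -0.175, 0.141], [0.409, -0.163, 0.14], [0.447, -0.183, 0.137], [0.424, -0.166, 0.14], [0.467, -0.191, 0.137], [0.442, -0.174, 0.139], [0.417, -0.16, 0.139], [0.459, -0.181, 0.138], [0.437, -0.164, 0.142], [0.482, -0.193, 0.135], [0.459, -0.178, 0.137], [0.436, -0.161, 0.14], [0.484, -0.185, 0.139], [0.46, -0.171, 0.139], [0.433, -0.16, 0.136], [0.48, -0.178, 0.139], [0.455, -0.165, 0.138], [0.492, -0.19, 0.132], [0.463, -0.166, 0.138], [0.498, -0.19, 0.131], [0.46, -0.158, 0.14], [0.473, -0.162, 0.139], [0.481, -0.158, 0.143], [0.481, -0.159, 0.139], [0.53, -0.18, 0.14], [0.464, -0.15, 0.136], [0.473, -0.153, 0.134], [0.479, -0.152, 0.134], [0.484, -0.153, 0.133], [0.49, -0.148, 0.136], [0.535, -0.161, 0.138], [0.527, -0.162, 0.131], [0.525, -0.15, 0.13]]
```

View pics/s2.png

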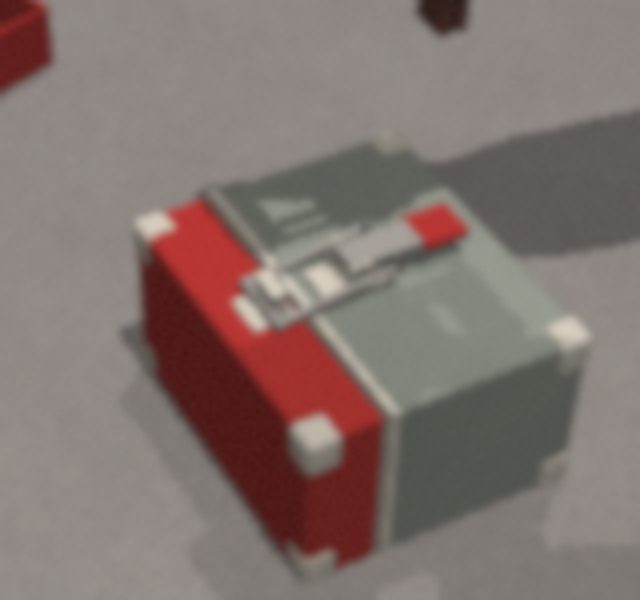

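The lever is flat, with its grip at (435,225). The loop's end is at about (262,305), at the keeper. I'll check that the bar is low and hooked, not resting on the lip.

Run:
```python
from h import *
c=env.read_camera("top"); P=pts(c); I=c["img"]; s=env.read_camera("scene"); S=pts(s)
save("pics/c2.png",np.hstack([I[230:290,370:430],s["img"][95:155,290:350]]),6)
for Q in(P,S):
    for lo,hi in((-.202,-.188),(-.184,-.16),(-.156,-.142)):
        for x in np.arange(.52,.552,.004):
            k=(abs(Q[...,0]-x)<.002)&(Q[...,1]>lo)&(Q[...,1]<hi)&(Q[...,2]>.1)&(Q[...,2]<.16); print(round(float(x),3),round(float(Q[...,2][k].max()),3) if k.any() else '-',end=' ')
        print()
m=(P[...,2]>.11)&(P[...,2]<.127)&(P[...,1]<-.06)&(P[...,1]>-.29)&(P[...,0]>.5); print("front edge",np.percentile(P[m][:,0],99.5))
Q=np.load("top0.npy");m=(Q[...,2]>.11)&(Q[...,2]<.127)&(Q[...,1]<-.06)&(Q[...,1]>-.29)&(Q[...,0]>.5); print("before",np.percentile(Q[m][:,0],99.5))
```

```text
0.52 - 0.524 - 0.528 - 0.532 - 0.536 - 0.54 0.132 0.544 0.121 0.548 0.125 0.552 0.121 
0.52 0.121 0.524 0.124 0.528 0.143 0.532 0.143 0.536 0.143 0.54 0.132 0.544 0.123 0.548 0.124 0.552 0.125 
0.52 0.134 0.524 0.132 0.528 0.13 0.532 0.129 0.536 0.133 0.54 0.129 0.544 0.124 0.548 0.123 0.552 0.123 
0.52 - 0.524 - 0.528 0.122 0.532 0.129 0.536 0.131 0.54 0.127 0.544 0.122 0.548 0.123 0.552 0.12 
0.52 0.122 0.524 0.141 0.528 0.14 0.532 0.141 0.536 0.141 0.54 0.13 0.544 0.124 0.548 0.124 0.552 0.122 
0.52 0.131 0.524 0.127 0.528 0.129 0.532 0.13 0.536 0.13 0.54 0.127 0.544 0.122 0.548 0.123 0.552 0.123 
front edge 0.5697693014609228
before 0.5721910803670426
```

View pics/c2.png

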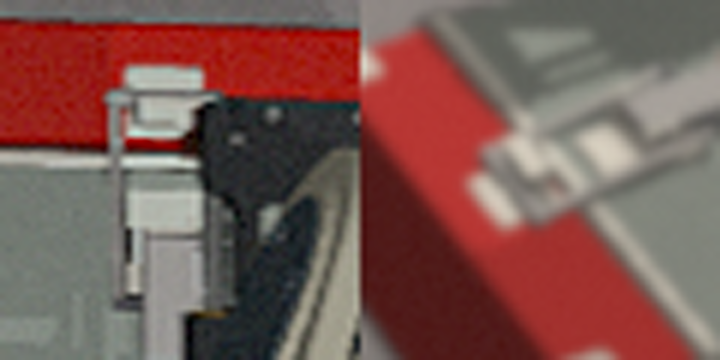

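The bar (top view at (165,92)) sits behind the keeper, its top at 0.130 m, which puts its centre at the 0.126 m seat height. The cover has drawn in 2–4 mm and the lever stays flat, so I'm handing in.

```bash
python3 -c "
from h import *
print(env.finish_job(), env.get_state()['time_s'])"
```

```text
the job is handed in; nothing more can be done
the job is handed in; nothing more can be done
```

The red latch is fastened and handed in: the bar is hooked behind the keeper and the lever stayed flat on its own; the arm never went near the teal case, weight or jar, though I didn't re-measure them and no verdict came back.

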